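# Hold the spring jaw of a board holder open at the green mark

## Task

Get the board holder ready for me to drop a circuit board in: first, with the jaw still closed, slide the yellow transport lock outward, away from the jaw, to its end stop. Then pull the blue spring jaw open by its black handle until the orange pointer stands at the green mark (not the red one), and finish still holding the jaw there with the gripper, because it snaps shut when let go. Leave the other things on the bench where they are.

Things in the scene. Friction and masses are not known exactly. Their poses are not given: they have to be found in the camera images.
- holder: board holder fixed to the bench: metal base 220 x 100 x 12 mm, grey fixed jaw at the far end, grey block at the near end (fixed parts up to 54 mm high), ear with the lock on its left, grey scale bar 38 mm high on its right. Origin at bench level, 20 mm nearer than the base's middle; x from near block to fixed jaw, y left (to the lock), z up. Turned up to 0.45 rad either way
- jaw (a joint): blue sliding jaw, travel in m along the holder's -x: 0 = closed against the fixed jaw, 0.088 = fully open. A spring pulls it shut: about 5 N at 0, rising by 1 N per 10 mm. It does not stay open by itself. The lock's bolt blocks it until the lock is more than about 21 mm out
- handle_grip (a point): grip point on the jaw's black handle, an upright round post of 22 mm diameter with a 25 mm cap; the point is on the post's axis, 78 mm above the bench; the post rises from the jaw's top (45 mm; foot flange to 52 mm) to 101 mm. It moves with the jaw
- pointer (a point): tip of the orange pointer on the right side of the jaw, 43 mm above the bench, beside the scale bar; it moves with the jaw
- mark_green: green clip fixed on the scale bar, 8 mm wide along the bar, 14 mm deep, 12 mm high, with a thin nib towards the pointer on its middle line. Origin on the bar's top, at that middle line (along x); axes as the holder's. It stands where the jaw is 28 to 74 mm open, nearer or farther than the red clip
- mark_red: red clip like the green one: the width of another board, not wanted now. Fixed
- lock (a joint): yellow transport lock, travel in m along the holder's +y (outward, away from the jaw): 0 = fully in, 0.040 = end stop, unlocked. It starts 0 to 12 mm out, takes about 3 N to slide and stays where it is left
- lock_grip (a point): grip point on the lock's yellow knob, an upright round post of 18 mm diameter with a 21 mm cap; the point is on the post's axis, 48 mm above the bench; the post rises from 30 to 64 mm. It moves with the lock
- phone: black phone, 157 x 74 x 9 mm, lying loose right of the holder; origin under its middle. Leave it alone
- screw_tray: round tray of screws, 80 mm across, 12 mm high, loose, behind the lock; origin under its middle. Leave it alone
- side_cutters: red-handled side cutters, 47 x 130 x 14 mm, loose at the back; origin under its middle. Leave it alone
- screwdriver: red screwdriver, 12 x 144 x 12 mm, loose at the back; origin under its middle. Leave it alone

How it is judged (in metres and radians):
On the way, in this order (a step that is already met when the one before it is completed fails the run):
1. the lock is slid out to its end stop while the jaw is still closed (value of joint lock above 0.036 m and value of joint jaw below 0.006 m), for 0.2 s.
2. the jaw is held with the pointer at the green mark (x of pointer in the frame of mark_green between -0.005 and 0.005 m and value of joint lock above 0.035 m and contact force between the fingers and jaw above 4 N and velocity of joint jaw between -0.01 and 0.01 m/s), for 0.5 s.
At the end, for the whole second after the job is handed in: The gripper's fingers still hold the jaw (more than 4 N on it), the jaw is still, its pointer within 5 mm of the green mark's middle line along the scale, and the lock within 5 mm of its end stop (all of step 2); the arm keeps its last pose, push and grip.
It fails at once if one of the loose things on the bench (phone, screw tray, side cutters, screwdriver) is shifted by more than 20 mm (distance of any of phone, screw_tray, side_cutters, screwdriver from where it was at the start of the episode above 0.02 m).
It also fails if it takes over 48 s, if anything falls off the work surface, if the arm or the gripper's body presses on something with over 40 N, if the wrist force passes 120 N, or if a joint passes its speed limit or range.

## Robot

A 6-joint arm with a two-finger parallel gripper is mounted at the origin on a cart in front of the work surface, level with it; the furniture and walls round the work are solid. World frame = base frame: x ahead of the robot, y to its left, z up, the work surface at z = 0. Lengths are in m, angles in degrees, forces in N, time in s.
With the tool pointing down it reaches from about 0.35 to 0.875 m from the base axis. Payload 4.2 kg.
Tool frame: the origin (TCP) lies midway between the tips of the shut fingers; the grasp point (between the pads) lies 19 mm behind it; z points along the fingers, y is the line along which they close (so a half turn about z gives the same grasp; the last joint's range is limited). The gripper opens to 87 mm and grips with 3 to 60 N. Pads are 19 mm wide; open, the fingers measure 117 mm over their backs; the gripper's body (75 mm by 190 mm) begins 51 mm behind the grasp point.
Start: joints at [86.035, 22.042, 0.453, 0, -68.411, -14.817], TCP at [0.201, 0.592, 0.223] pointing down, gripper open.
Joint ranges: [-179.83, 179.83], [-69.29, 118.12], [-61.27, 80.66], [-181.25, 117.63], [-171.15, -9.14], [-177.46, 177.46]. Speed limits (degrees/s): [159.86, 159.86, 180, 180, 180, 180].

## Interface

Orientations are given as a 3x3 rotation matrix whose columns are the frame's x, y, z axes.
In Python, from station import r, job, capture gives the robot as it stands (r), with the cameras as plain functions and the job (job).
- The arm moves only by the tool pendant, called after "Emit:" as name(argument=value, ...), one argument or row to a line, values as JSON. Schema: {"type":"object","properties":{"ticks":{"type":"array","items":{"type":"object","properties":{"finger_gap":{"type":"number"},"d":{"type":"array","items":{"type":"number"},"minItems":3,"maxItems":3},"turn_vec":{"type":"array","items":{"type":"number"},"minItems":3,"maxItems":3}},"additionalProperties":false,"required":["finger_gap"]},"minItems":1,"maxItems":8},"only":{"type":"string"},"quiet":{"type":"boolean"},"lines":{"type":"string"}},"required":["ticks"],"additionalProperties":false}. ticks is a list of rows, 1 to 8 of them, each an object with the fields finger_gap (the opening from 0.0 (shut) to 1.0 (fully open)), d (a list: dx, dy, dz in a scale on which 1.0 is 0.5 m), turn_vec (a list: a rotation vector rx, ry, rz in normalised numbers (1 is 120 degrees)); a field left out counts as zero (the opening has to be given); each row is the pose to reach, as a shift and turn from the pose commanded when the call began, along the tool's axes at that moment; what a row does not reach only later rows make up. A row lasts 1/10 s, in which the tool goes at most 0.05 m and 8.59 degrees, less where a joint would pass 70% of its speed; a pose out of reach is approached as far as the arm can. The fingers move at their own pace and stop on an object; the grip force is fixed at half the most. Time passes only in rows, so rows that do not move let the fingers close. The tool returns the time, the measured TCP pose, the force, the opening and the grip force at its end. only (a regular expression) keeps the lines of the reply that match it, lines (a string "A,B") keeps lines A to B, and quiet returns only ok. No shift or turn number may pass 1 either way. Input that does not fit is refused with a message, and nothing moves.
- r.sense(): the state, without advancing time (a new reading comes with each control period).
- capture(name): name is "scene" or "top"; returns a dict with "pixels" (400x640x3 uint8, red, green, blue), "z_map" (400x640 float32, m along the optical axis (not along the pixel's ray), 0 where there is no reading), "K" (3x3 intrinsics, pixels), "world_from_camera" (4x4, takes a point from camera to world coordinates). Camera axes: x right, y up, looking along -z (the intrinsics and any distortion apply to the point x, -y, -z); pixel columns grow to the right and rows downward; lengths in m; the calibration is good to about 2 mm. A picture is of the moment at which its call begins.
- job.finish_job(): hands the job in; it is judged then, once.
The state is a dict: "time_s": time; "joints": joint angles; "joint_velocities": joint speeds; "effort": joint torques, N m; "tcp_pos": TCP position; "ee_rot": TCP orientation; "wrist_force": force on the tool from outside, world axes, zero at the start; "moment": the same for the moment, N m; "gripper_width": opening from 0.0 (shut) to 1.0 (fully open); "gripper_force": force on a finger pad.
Only numpy, scipy, OpenCV 4.12 (cv2) and the standard library are available. Lean on these libraries where they do the work, as an engineer would, in place of code of your own. Each camera call takes 0.05 s, during which the arm holds its last target. There are 200 camera calls.

## Working session

There is one attempt and no reset: what is moved stays moved. The work goes in short steps, Python scripts to look and compute and a tool call to move; the robot and the scene stay as the last step left them, time stands still between calls to the robot, and variables do not carry over. Pictures are saved under pics/ and viewed, at most 10 in all, crops included, and the job is handed in when it is done.

```bash
ls; mkdir -p pics; python3 - <<'E'
from station import r, job, capture
import numpy as np,cv2
for n in("scene","top"):
    c=capture(n);cv2.imwrite(f"pics/{n}0.png",c["pixels"][...,::-1]);np.savez(f"{n}0.npz",**c)
    print(n,c["K"].tolist(),c["world_from_camera"].round(3).tolist())
s=r.sense();print(s["time_s"],s["tcp_pos"],np.round(s["ee_rot"],3).tolist())
E
```

```text
pics
station.py
scene [[436.77807548851695, 0.0, 310.35446584344174], [0.0, 436.77807548851695, 201.7479050001247], [0.0, 0.0, 1.0]] [[-0.715, 0.408, -0.568, 0.128], [-0.699, -0.421, 0.577, 0.443], [-0.004, 0.81, 0.587, 0.588], [0.0, 0.0, 0.0, 1.0]]
top [[515.0754366147459, 0.0, 320.9917787983569], [0.0, 515.0754366147459, 197.10332153722175], [0.0, 0.0, 1.0]] [[-0.028, 0.988, -0.149, 0.492], [-1.0, -0.029, -0.003, -0.058], [-0.008, 0.148, 0.989, 1.081], [0.0, 0.0, 0.0, 1.0]]
0.1 [0.20106217 0.59120431 0.22156228] [[0.947, -0.322, -0.001], [-0.322, -0.947, -0.002], [0.0, 0.002, -1.0]]
```

View pics/scene0.png

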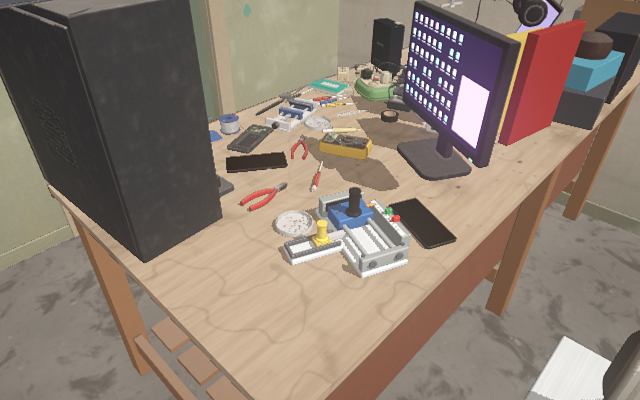

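View pics/top0.png

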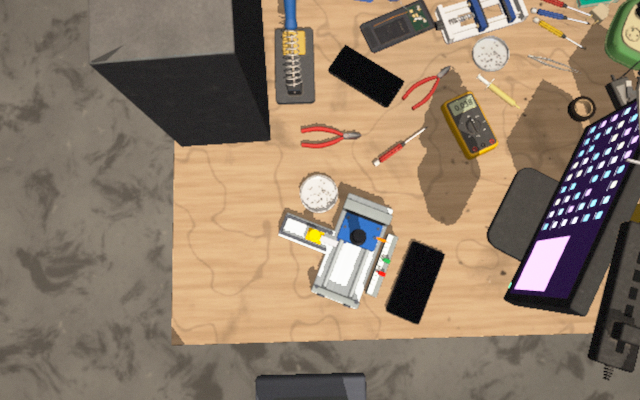

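The scene view shows the handle at (355,200), the yellow knob at (321,232), the green clip at (389,211) and the red at (396,218). In the top view they are: handle (359,237), knob (315,237), pointer (380,240), green (386,260), red (381,272). I'll measure these by colour and depth in both views.

```bash
cat >m.py <<'E'
import numpy as np,cv2
def pts(c):
    K,T,z=c["K"],c["world_from_camera"],c["z_map"]
    v,u=np.mgrid[:400,:640]
    P=np.stack([(u-K[0,2])/K[0,0]*z,-(v-K[1,2])/K[1,1]*z,-z],-1)
    return P@T[:3,:3].T+T[:3,3]
R=dict(yellow=(18,34,110,120),blue=(100,120,120,60),green=(45,85,100,80),red=(0,6,150,150),orange=(7,17,150,150),black=(0,180,0,0))
BOX=dict(scene=(265,440,180,285),top=(270,400,185,310))
def seg(c,name,col,lo=.0):
    h=cv2.cvtColor(c["pixels"],cv2.COLOR_RGB2HSV).astype(int);a,b,s,v=R[col]
    m=(h[...,0]>=a)&(h[...,0]<=b)&(h[...,1]>=s)&(h[...,2]>=v)
    if col=="black": m=h[...,2]<70
    x0,x1,y0,y1=BOX[name];k=np.zeros_like(m);k[y0:y1,x0:x1]=1
    P=pts(c);m&=k&(c["z_map"]>0)&(P[...,2]>lo)
    v,u=np.nonzero(m);return P[m],np.c_[u,v]
E
python3 - <<'E'
import numpy as np
from m import *
for n in("scene","top"):
    c=dict(np.load(n+"0.npz"))
    for col,lo in(("yellow",.02),("blue",.03),("green",.03),("red",.03),("orange",.02),("black",.055)):
        P,u=seg(c,n,col,lo)
        if len(P): print(n,col,len(P),"uv",u.mean(0).round(1),"mean",P.mean(0).round(4),"min",P.min(0).round(3),"max",P.max(0).round(3))
    for col in("yellow","black"):
        P,u=seg(c,n,col,.03)
        t=P[:,2]>P[:,2].max()-.004; print(" cap",col,t.sum(),P[t].mean(0).round(4), ((P[t].min(0)+P[t].max(0))/2).round(4))
# base directions: top view height band for holder
c=dict(np.load("top0.npz"));P=pts(c)
x0,x1,y0,y1=270,400,185,310
h=P[y0:y1,x0:x1].reshape(-1,3);h=h[(h[:,2]>.03)&(h[:,2]<.07)&(abs(h[:,2]-.05)<.007)]
print(len(h),cv2.minAreaRect(h[:,:2].astype(np.float32)*1000))
import cv2
im=[]
for n,(a,b,d,e) in(("scene",(280,430,180,280)),("top",(275,405,185,310))):
    p=np.load(n+"0.npz")["pixels"][d:e,a:b,::-1];im.append(cv2.resize(p,(400,int(400*(e-d)/(b-a))),interpolation=cv2.INTER_CUBIC))
H=max(i.shape[0] for i in im);im=[cv2.copyMakeBorder(i,0,H-i.shape[0],0,0,cv2.BORDER_CONSTANT) for i in im]
cv2.imwrite("pics/crop0.png",np.hstack(im))
E
```

```text
scene yellow 285 uv [321.7 233.2] mean [ 0.5689 -0.0364  0.041 ] min [ 0.554 -0.174  0.02 ] max [ 0.588 -0.019  0.065]
scene blue 37 uv [363.7 208.8] mean [ 0.5583 -0.1527  0.0434] min [ 0.538 -0.171  0.031] max [ 0.602 -0.127  0.046]
scene green 32 uv [388.4 210.7] mean [ 0.5158 -0.1802  0.0456] min [ 0.512 -0.189  0.04 ] max [ 0.521 -0.173  0.051]
scene red 44 uv [395.4 218.4] mean [ 0.4904 -0.1692  0.0455] min [ 0.484 -0.178  0.038] max [ 0.496 -0.159  0.052]
scene orange 5 uv [369.8 204.4] mean [ 0.5581 -0.1728  0.044 ] min [ 0.554 -0.178  0.042] max [ 0.561 -0.17   0.045]
scene black 11 uv [349.5 195.6] mean [ 0.5694 -0.1167  0.0893] min [ 0.566 -0.12   0.069] max [ 0.573 -0.113  0.102]
 cap yellow 61 [ 0.5719 -0.0385  0.0637] [ 0.573  -0.0401  0.0634]
 cap black 3 [ 0.5695 -0.1155  0.1003] [ 0.5688 -0.1152  0.1004]
top yellow 204 uv [317.8 235.9] mean [ 0.5695 -0.0459  0.043 ] min [ 0.554 -0.178  0.021] max [ 0.588 -0.019  0.067]
top blue 831 uv [359.9 229.9] mean [ 0.5792 -0.1309  0.0452] min [ 0.538 -0.174  0.033] max [ 0.616 -0.084  0.1  ]
top green 27 uv [386.2 260.2] mean [ 0.517  -0.1805  0.0489] min [ 0.511 -0.186  0.037] max [ 0.522 -0.174  0.053]
top red 28 uv [381.1 273.1] mean [ 0.4919 -0.1693  0.0478] min [ 0.486 -0.175  0.035] max [ 0.496 -0.162  0.053]
top orange 11 uv [381.8 240.2] mean [ 0.5574 -0.1744  0.0418] min [ 0.553 -0.183  0.026] max [ 0.562 -0.164  0.047]
top black 144 uv [358.  235.5] mean [ 0.564  -0.1232  0.0974] min [ 0.552 -0.136  0.055] max [ 0.619 -0.104  0.105]
 cap yellow 59 [ 0.5715 -0.037   0.0648] [ 0.5712 -0.0377  0.0652]
 cap black 77 [ 0.5639 -0.1235  0.1025] [ 0.5646 -0.1238  0.1031]
1631 ((529.083984375, -124.52128601074219), (125.58148193359375, 199.04269409179688), 67.56694793701172)
```

View pics/crop0.png

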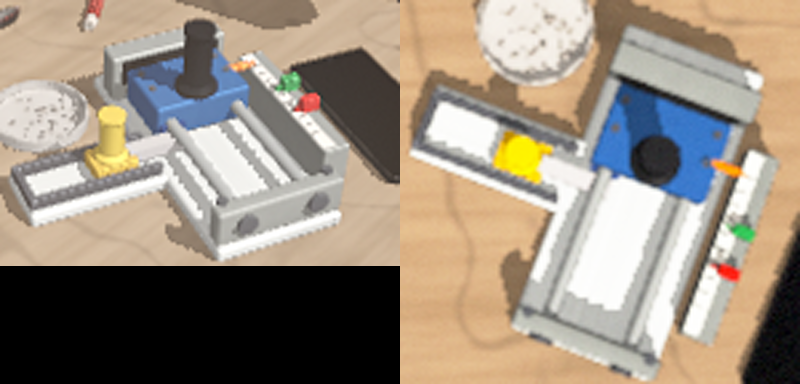

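The crop confirms the layout: the jaw is closed, the pointer is beyond the green clip, and red is nearer the robot. Next I'll check where the tower stands along the path and work out the first moves.

```bash
cat >>m.py <<'E'
YAW=np.radians(-22.7); HX=np.array([np.cos(YAW),np.sin(YAW),0]); HY=np.array([-np.sin(YAW),np.cos(YAW),0])
GOAL=np.c_[-HY,-HX,[0,0,-1]]   # tool x yaw -112.7, y along holder -x
def rel(s,p,R=GOAL):
    from scipy.spatial.transform import Rotation as Q
    E=np.asarray(s["ee_rot"]);return (E.T@(np.asarray(p)-s["tcp_pos"])).round(4),Q.from_matrix(E.T@R).as_rotvec(degrees=True).round(2)
E
python3 - <<'E'
import numpy as np
from m import *
from station import r, job, capture
for n in("scene","top"):
    c=dict(np.load(n+"0.npz"));P=pts(c)[c["z_map"]>0]
    q=P[(P[:,2]>.12)&(P[:,0]>.2)&(P[:,0]<.9)&(abs(P[:,1])<.5)]
    for y in np.arange(-.5,.5,.1):
        t=q[(q[:,1]>=y)&(q[:,1]<y+.1)]
        if len(t)>20: print(n,round(y,1),len(t),np.percentile(t[:,0],1).round(3),t[:,2].max().round(2))
s=r.sense(); print(np.linalg.det(GOAL)); print(rel(s,[.45,.25,.222])); print(rel(s,[.5715,-.0375,.15]))
h=lambda p:(np.dot(p,HX[:2]),np.dot(p,HY[:2]))
for k,p in dict(knob=(.5715,-.0375),handle=(.5645,-.1237),point=(.5578,-.174),green=(.5165,-.1803),red=(.491,-.1693)).items():print(k,np.round(h(np.array(p)),4))
E
```

```text
scene -0.5 7072 0.426 0.38
scene -0.4 1122 0.432 0.45
scene -0.0 4712 0.774 0.45
scene 0.1 12010 0.77 0.46
scene 0.2 12198 0.768 0.47
top -0.5 12049 0.398 0.5
top -0.4 4157 0.372 0.5
top -0.0 6171 0.775 0.46
top 0.1 9407 0.77 0.46
top 0.2 3866 0.768 0.46
1.0
(array([3.456e-01, 2.428e-01, 1.000e-04]), array([ 8.000e-02, -1.000e-01,  9.391e+01]))
(array([0.5532, 0.4757, 0.0726]), array([ 8.000e-02, -1.000e-01,  9.391e+01]))
knob [0.5417 0.186 ]
handle [0.5685 0.1037]
point [0.5817 0.0547]
green [0.5461 0.033 ]
red [0.5183 0.0333]
```

The manual's scale: shifts go in shares of 0.5 m and turns go in shares of 120 degrees. Converting my numbers, 0.345 m / 0.5 = 0.69, 0.243 m / 0.5 = 0.486, 68 degrees / 120 = 0.5667.

Emit:
pendant(
  ticks=[
    {"finger_gap":0.5, "d":[0.69, 0.486, 0], "turn_vec":[0, 0, 0.5667]},
    {"finger_gap":0.5, "d":[0.69, 0.486, 0], "turn_vec":[0, 0, 0.5667]},
    {"finger_gap":0.5, "d":[0.69, 0.486, 0], "turn_vec":[0, 0, 0.5667]},
    {"finger_gap":0.5, "d":[0.69, 0.486, 0], "turn_vec":[0, 0, 0.5667]},
    {"finger_gap":0.5, "d":[0.69, 0.486, 0], "turn_vec":[0, 0, 0.5667]},
    {"finger_gap":0.5, "d":[0.69, 0.486, 0], "turn_vec":[0, 0, 0.5667]},
    {"finger_gap":0.5, "d":[0.69, 0.486, 0], "turn_vec":[0, 0, 0.5667]},
    {"finger_gap":0.5, "d":[0.69, 0.486, 0], "turn_vec":[0, 0, 0.5667]},
  ],
)

```text
time_s: 0.9
tcp_pos: [0.4372, 0.2664, 0.2224]
ee_rot: [[0.051, -0.999, -0.0], [-0.999, -0.051, -0.0], [0.0, 0.0, -1.0]]
wrist_force: [0.4, 0.6, 0.3]
gripper_width: 0.508
gripper_force: 0.0
```

```bash
python3 - <<'E'
from m import *
from station import r, job, capture
print(rel(r.sense(),[.5715,-.0375,.13]))
E
```

```text
(array([ 0.3103, -0.1188,  0.0924]), array([ 2.00e-02, -1.00e-02,  2.56e+01]))
```

Converted, 0.3 m / 0.5 = 0.6, -0.11 m / 0.5 = -0.22, 25.6 degrees / 120 = 0.2133.

Emit:
pendant(
  ticks=[
    {"finger_gap":0.5, "d":[0.6, -0.22, 0.18], "turn_vec":[0, 0, 0.2133]},
    {"finger_gap":0.5, "d":[0.6, -0.22, 0.18], "turn_vec":[0, 0, 0.2133]},
    {"finger_gap":0.5, "d":[0.6, -0.22, 0.18], "turn_vec":[0, 0, 0.2133]},
    {"finger_gap":0.5, "d":[0.6, -0.22, 0.18], "turn_vec":[0, 0, 0.2133]},
    {"finger_gap":0.5, "d":[0.6, -0.22, 0.18], "turn_vec":[0, 0, 0.2133]},
    {"finger_gap":0.5, "d":[0.6, -0.22, 0.18], "turn_vec":[0, 0, 0.2133]},
    {"finger_gap":0.5, "d":[0.6, -0.22, 0.18], "turn_vec":[0, 0, 0.2133]},
    {"finger_gap":0.5, "d":[0.6, -0.22, 0.18], "turn_vec":[0, 0, 0.2133]},
  ],
)

```text
time_s: 1.7
tcp_pos: [0.563, -0.0284, 0.1302]
ee_rot: [[-0.386, -0.923, -0.004], [-0.923, 0.386, -0.001], [0.002, 0.003, -1.0]]
wrist_force: [-0.6, 0.8, -0.2]
gripper_width: 0.5
gripper_force: 0.0
```

Emit:
pendant(
  ticks=[
    {"finger_gap":0.5},
    {"finger_gap":0.5},
    {"finger_gap":0.5},
  ],
)

```text
time_s: 2.0
tcp_pos: [0.5633, -0.0239, 0.1331]
ee_rot: [[-0.379, -0.925, 0.001], [-0.925, 0.379, 0.0], [-0.001, -0.001, -1.0]]
wrist_force: [0.8, 0.7, -0.3]
gripper_width: 0.5
gripper_force: 0.0
```

```bash
python3 - <<'E'
from m import *
from station import r, job, capture
print(rel(r.sense(),[.5715,-.0375,.032]))
for n in("scene","top"):
    c=capture(n)
    P,u=seg(c,n,"yellow",.055)
    if len(P): print(n,len(P),P.mean(0).round(4))
E
```

```text
(array([ 0.0095, -0.0127,  0.1011]), array([-0.04,  0.03,  0.42]))
scene 83 [ 0.5674 -0.0327  0.0734]
top 10 [ 0.5    -0.0305  0.2252]
```

Converted, 0.1 m / 0.5 = 0.2, 0.08 m / 0.5 = 0.16, 0.4 degrees / 120 = 0.0033.

Emit:
pendant(
  ticks=[
    {"finger_gap":0.5, "d":[0.019, -0.0254, 0], "turn_vec":[0, 0, 0.0033]},
    {"finger_gap":0.5, "d":[0.019, -0.0254, 0.06], "turn_vec":[0, 0, 0.0033]},
    {"finger_gap":0.5, "d":[0.019, -0.0254, 0.12], "turn_vec":[0, 0, 0.0033]},
    {"finger_gap":0.5, "d":[0.019, -0.0254, 0.16], "turn_vec":[0, 0, 0.0033]},
    {"finger_gap":0.5, "d":[0.019, -0.0254, 0.2], "turn_vec":[0, 0, 0.0033]},
    {"finger_gap":0.5, "d":[0.019, -0.0254, 0.2], "turn_vec":[0, 0, 0.0033]},
    {"finger_gap":0.5, "d":[0.019, -0.0254, 0.2], "turn_vec":[0, 0, 0.0033]},
  ],
)

```text
time_s: 2.8
tcp_pos: [0.572, -0.0388, 0.0328]
ee_rot: [[-0.387, -0.922, 0.0], [-0.922, 0.387, -0.0], [0.0, -0.0, -1.0]]
wrist_force: [0.8, -0.2, 0.9]
gripper_width: 0.499
gripper_force: 0.0
```

```bash
python3 - <<'E'
from m import *
from station import r, job, capture
print(rel(r.sense(),[.5715,-.0375,.032]))
c=capture("scene");cv2.imwrite("pics/s1.png",cv2.resize(c["pixels"][130:290,220:460,::-1],None,fx=3,fy=3))
E
```

```text
(array([-0.001 ,  0.001 ,  0.0008]), array([-0.02, -0.02, -0.06]))
```

View pics/s1.png

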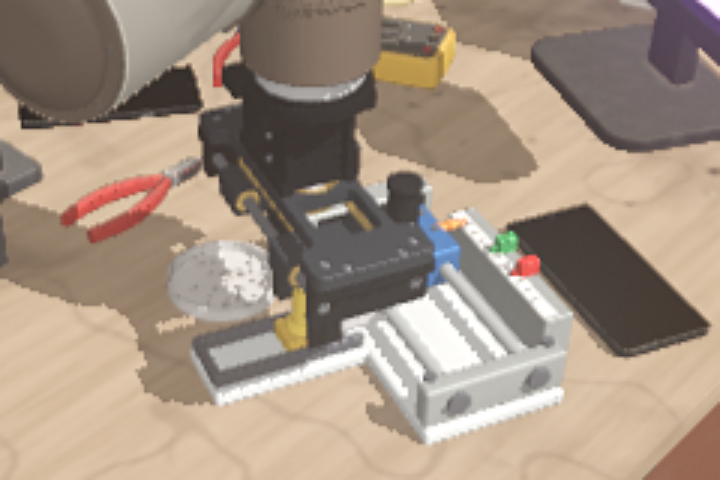

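The knob at (293,315) in the crop is between the fingers, and the handle at (405,195) is clear of the gripper's body. Closing now.

Emit:
pendant(
  ticks=[
    {"finger_gap":0},
    {"finger_gap":0},
    {"finger_gap":0},
    {"finger_gap":0},
    {"finger_gap":0},
    {"finger_gap":0},
  ],
)

```text
time_s: 3.45
tcp_pos: [0.5731, -0.0388, 0.0333]
ee_rot: [[-0.387, -0.922, 0.004], [-0.922, 0.387, -0.0], [-0.001, -0.003, -1.0]]
wrist_force: [3.0, -2.6, 0.5]
gripper_width: 0.203
gripper_force: 29.8
```

Converted, -0.026 m / 0.5 = -0.052, -0.02 m / 0.5 = -0.04.

Emit:
pendant(
  ticks=[
    {"finger_gap":0, "d":[-0.014, 0, 0]},
    {"finger_gap":0, "d":[-0.028, 0, 0]},
    {"finger_gap":0, "d":[-0.04, 0, 0]},
    {"finger_gap":0, "d":[-0.052, 0, 0]},
    {"finger_gap":0, "d":[-0.052, 0, 0]},
    {"finger_gap":0, "d":[-0.052, 0, 0]},
  ],
)

```text
time_s: 4.05
tcp_pos: [0.5835, -0.0143, 0.0333]
ee_rot: [[-0.387, -0.922, 0.004], [-0.922, 0.387, 0.001], [-0.002, -0.004, -1.0]]
wrist_force: [4.8, -1.5, 0.6]
gripper_width: 0.205
gripper_force: 29.8
```

Emit:
pendant(
  ticks=[
    {"finger_gap":0, "d":[-0.006, 0, 0]},
    {"finger_gap":0, "d":[-0.012, 0, 0]},
    {"finger_gap":0, "d":[-0.012, 0, 0]},
  ],
)

```text
time_s: 4.35
tcp_pos: [0.5856, -0.0093, 0.0333]
ee_rot: [[-0.387, -0.922, 0.004], [-0.922, 0.387, -0.0], [-0.001, -0.003, -1.0]]
wrist_force: [5.1, -4.3, 0.7]
gripper_width: 0.203
gripper_force: 29.8
```

Converted, -0.006 m / 0.5 = -0.012, -0.003 m / 0.5 = -0.006.

Emit:
pendant(
  ticks=[
    {"finger_gap":0, "d":[-0.006, 0, 0]},
    {"finger_gap":0, "d":[-0.012, 0, 0]},
    {"finger_gap":0, "d":[-0.012, 0, 0]},
  ],
)

```text
time_s: 4.65
tcp_pos: [0.5875, -0.0046, 0.0333]
ee_rot: [[-0.387, -0.922, 0.003], [-0.922, 0.387, -0.001], [0.0, -0.003, -1.0]]
wrist_force: [5.7, -6.0, 1.9]
gripper_width: 0.203
gripper_force: 29.8
```

Emit:
pendant(
  ticks=[
    {"finger_gap":0, "d":[-0.006, 0, 0]},
    {"finger_gap":0, "d":[-0.012, 0, 0]},
    {"finger_gap":0, "d":[-0.012, 0, 0]},
  ],
)

```text
time_s: 4.95
tcp_pos: [0.5875, -0.004, 0.0332]
ee_rot: [[-0.387, -0.922, -0.004], [-0.922, 0.387, -0.007], [0.008, 0.001, -1.0]]
wrist_force: [3.8, -24.3, 3.4]
gripper_width: 0.202
gripper_force: 30.0
```

The force rose to 24 N after 38 mm, so that is the end stop. I'll ease off, open the fingers and rise.

Converted, 0.005 m / 0.5 = 0.01.

Emit:
pendant(
  ticks=[
    {"finger_gap":0, "d":[0.01, 0, 0]},
    {"finger_gap":0, "d":[0.01, 0, 0]},
    {"finger_gap":0.5, "d":[0.01, 0, 0]},
    {"finger_gap":0.5, "d":[0.01, 0, 0]},
    {"finger_gap":0.5, "d":[0.01, 0, 0]},
    {"finger_gap":0.5, "d":[0.01, 0, 0]},
  ],
)

```text
time_s: 5.55
tcp_pos: [0.5855, -0.0025, 0.032]
ee_rot: [[-0.387, -0.922, -0.002], [-0.922, 0.387, -0.0], [0.001, 0.002, -1.0]]
wrist_force: [0.6, -0.8, 0.1]
gripper_width: 0.458
gripper_force: 0.0
```

Emit:
pendant(
  ticks=[
    {"finger_gap":0.5, "d":[0, 0, -0.08]},
    {"finger_gap":0.5, "d":[0, 0, -0.16]},
    {"finger_gap":0.5, "d":[0, 0, -0.24]},
    {"finger_gap":0.5, "d":[0, 0, -0.24]},
    {"finger_gap":0.5, "d":[0, 0, -0.24]},
  ],
)

```text
time_s: 6.05
tcp_pos: [0.5864, -0.0021, 0.1534]
ee_rot: [[-0.387, -0.922, 0.001], [-0.922, 0.387, 0.001], [-0.002, -0.001, -1.0]]
wrist_force: [-1.1, -0.2, -0.2]
gripper_width: 0.498
gripper_force: 0.0
```

```bash
python3 - <<'E'
from m import *
from station import r, job, capture
s=r.sense()
print(rel(s,[.5655,-.1225,.15]));print(rel(s,[.5655,-.1225,.059]))
for n in("scene","top"):
    c=capture(n)
    P,u=seg(c,n,"yellow",.055);t=P[:,2]<.07
    if t.any(): print(n,t.sum(),P[t].mean(0).round(4))
c=capture("scene");cv2.imwrite("pics/s2.png",cv2.resize(c["pixels"][130:290,220:460,::-1],None,fx=3,fy=3))
E
```

```text
(array([ 0.1191, -0.0273,  0.0032]), array([-0.04,  0.09, -0.08]))
(array([ 0.1192, -0.0273,  0.0942]), array([-0.04,  0.09, -0.08]))
scene 78 [ 0.5848 -0.0033  0.0622]
```

View pics/s2.png

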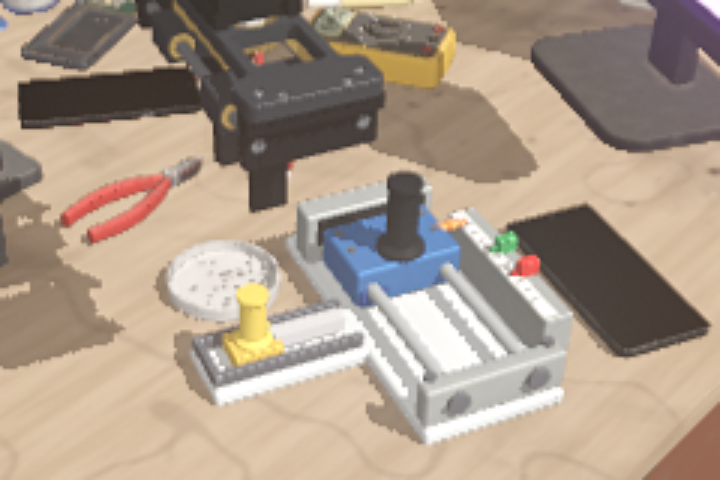

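The knob at (252,310) is now at the outer end and the jaw is still closed. Next is the handle at (405,215).

Converted, 0.119 m / 0.5 = 0.238, -0.027 m / 0.5 = -0.054.

Emit:
pendant(
  ticks=[
    {"finger_gap":0.6, "d":[0.238, -0.054, 0]},
    {"finger_gap":0.6, "d":[0.238, -0.054, 0]},
    {"finger_gap":0.6, "d":[0.238, -0.054, 0]},
    {"finger_gap":0.6, "d":[0.238, -0.054, 0.06]},
    {"finger_gap":0.6, "d":[0.238, -0.054, 0.12]},
    {"finger_gap":0.6, "d":[0.238, -0.054, 0.16]},
    {"finger_gap":0.6, "d":[0.238, -0.054, 0.186]},
    {"finger_gap":0.6, "d":[0.238, -0.054, 0.186]},
  ],
)

```text
time_s: 7.0
tcp_pos: [0.5635, -0.1228, 0.0568]
ee_rot: [[-0.387, -0.922, -0.006], [-0.922, 0.387, -0.0], [0.002, 0.006, -1.0]]
wrist_force: [-0.4, 0.7, -0.0]
gripper_width: 0.602
gripper_force: 0.0
```

Emit:
pendant(
  ticks=[
    {"finger_gap":0},
    {"finger_gap":0},
    {"finger_gap":0},
    {"finger_gap":0},
    {"finger_gap":0},
    {"finger_gap":0},
  ],
)

```text
time_s: 7.6
tcp_pos: [0.5668, -0.1231, 0.0604]
ee_rot: [[-0.387, -0.922, 0.003], [-0.922, 0.387, -0.001], [-0.001, -0.003, -1.0]]
wrist_force: [2.8, -2.6, 0.1]
gripper_width: 0.258
gripper_force: 30.0
```

Converted, 0.034 m / 0.5 = 0.068, 0.028 m / 0.5 = 0.056.

Emit:
pendant(
  ticks=[
    {"finger_gap":0, "d":[0, 0.014, 0]},
    {"finger_gap":0, "d":[0, 0.028, 0]},
    {"finger_gap":0, "d":[0, 0.042, 0]},
    {"finger_gap":0, "d":[0, 0.056, 0]},
    {"finger_gap":0, "d":[0, 0.068, 0]},
    {"finger_gap":0, "d":[0, 0.068, 0]},
    {"finger_gap":0, "d":[0, 0.068, 0]},
  ],
)

```text
time_s: 8.3
tcp_pos: [0.5368, -0.1102, 0.0604]
ee_rot: [[-0.386, -0.922, 0.006], [-0.922, 0.386, -0.001], [-0.002, -0.006, -1.0]]
wrist_force: [6.9, -4.8, -3.0]
gripper_width: 0.263
gripper_force: 30.0
```

```bash
python3 - <<'E'
from m import *
from station import r, job, capture
o=[]
for n,(a,b,d,e) in(("scene",(330,430,180,260)),("top",(330,410,210,290))):
    c=capture(n)
    for col in("orange","green","red"):
        P,u=seg(c,n,col,.036)
        if len(P):
            h=np.c_[P@HX,P@HY];print(n,col,len(P),h.mean(0).round(4),h.min(0).round(4),h.max(0).round(4))
    o.append(cv2.resize(c["pixels"][d:e,a:b,::-1],(400,400*(e-d)//(b-a)),interpolation=cv2.INTER_CUBIC)[:320])
cv2.imwrite("pics/s3.png",np.hstack(o))
E
```

```text
scene green 13 [0.5442 0.0339] [0.542  0.0266] [0.5477 0.0413]
scene red 44 [0.518 0.033] [0.514 0.025] [0.5233 0.0421]
top red 26 [0.5189 0.0334] [0.5154 0.0268] [0.5233 0.04  ]
```

View pics/s3.png

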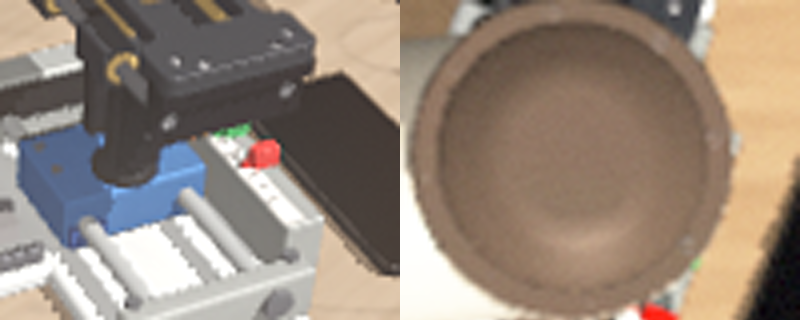

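The gripper hides the pointer in both views, with green at (232,130) and red at (262,153) in the left crop. I'll move the last 3 mm, then measure how far the jaw itself has travelled from its visible blue near edge.

Converted, 0.003 m / 0.5 = 0.006.

Emit:
pendant(
  ticks=[
    {"finger_gap":0, "d":[0, 0.006, 0]},
    {"finger_gap":0, "d":[0, 0.006, 0]},
    {"finger_gap":0, "d":[0, 0.006, 0]},
    {"finger_gap":0, "d":[0, 0.006, 0]},
  ],
)

```text
time_s: 8.8
tcp_pos: [0.5343, -0.1092, 0.0605]
ee_rot: [[-0.386, -0.922, 0.007], [-0.922, 0.386, -0.001], [-0.002, -0.006, -1.0]]
wrist_force: [6.3, -4.9, -2.4]
gripper_width: 0.26
gripper_force: 30.0
```

```bash
python3 - <<'E'
from m import *
from station import r, job, capture
s=r.sense();print("tcp moved",np.dot(s["tcp_pos"]-np.array([.5668,-.1231,.0604]),HX).round(4))
a=dict(np.load("scene0.npz"));b=capture("scene")
R["blue"]=(100,120,120,40)
for c in(a,b):
    P,u=seg(c,"scene","blue",.018);x=P@HX;y=P@HY
    print(len(P),[ (round(float(np.percentile(x[(y>q)&(y<q+.012)],8)),4),int(((y>q)&(y<q+.012)).sum())) for q in(.07,.082,.094,.106,.118,.13) if ((y>q)&(y<q+.012)).sum()>5])
    P,u=seg(c,"scene","orange",.036);print("orange",len(P),(P@HX).round(4))
cv2.imwrite("pics/s4.png",cv2.resize(b["pixels"][180:260,330:430,::-1],None,fx=6,fy=6,interpolation=cv2.INTER_CUBIC))
E
```

```text
tcp moved -0.0354
40 [(0.5573, 11)]
orange 5 [0.5829 0.5828 0.5799 0.5803 0.5816]
28 [(0.5204, 9)]
orange 0 []
```

View pics/s4.png

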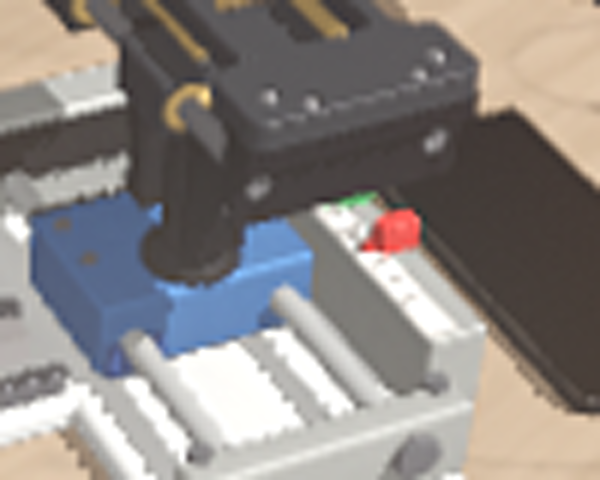

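The blue jaw's front top edge runs from about (100,325) to (310,265). The colour mask was too strict, so I'll check with a better one.

```bash
python3 - <<'E'
from m import *
from station import r, job, capture
a=dict(np.load("scene0.npz"));b=capture("scene")
for c in(a,b):
    p=c["pixels"].astype(int);P=pts(c);h=np.stack([P@HX,P@HY,P[...,2]],-1)
    m=(p[...,2]-p[...,0]>35)&(h[...,1]>.05)&(h[...,1]<.16)&(h[...,0]>.48)&(h[...,0]<.66)&(P[...,2]>.02)&(P[...,2]<.05)
    h=h[m];f=h[h[:,2]<.038]
    print(len(h),"front face x median",len(f),np.median(f[:,0]).round(4),"pct2",np.percentile(h[:,0],[2,5,10]).round(4))
    for q in(.07,.085,.1,.115):
        k=f[(f[:,1]>q)&(f[:,1]<q+.015)]
        if len(k)>3:print(q,len(k),np.median(k[:,0]).round(4))
E
```

```text
639 front face x median 195 0.5557 pct2 [0.5528 0.5542 0.5548]
0.07 30 0.5555
0.085 46 0.5557
0.1 47 0.556
0.115 27 0.5551
709 front face x median 275 0.5209 pct2 [0.5169 0.5187 0.5195]
0.07 30 0.5205
0.085 41 0.5204
0.1 44 0.5205
0.115 29 0.5199
```

The jaw has moved 35.3 mm and the goal is 35.6 mm. I'll hold for a moment and hand in.

Emit:
pendant(
  ticks=[
    {"finger_gap":0},
    {"finger_gap":0},
    {"finger_gap":0},
    {"finger_gap":0},
    {"finger_gap":0},
    {"finger_gap":0},
    {"finger_gap":0},
  ],
)

```text
time_s: 9.6
tcp_pos: [0.5343, -0.1092, 0.0605]
ee_rot: [[-0.386, -0.922, 0.006], [-0.922, 0.386, -0.001], [-0.002, -0.006, -1.0]]
wrist_force: [6.4, -5.7, -1.9]
gripper_width: 0.26
gripper_force: 30.0
```

```bash
python3 -c "
from station import r, job, capture
print(job.finish_job())"
```

```text
the job is handed in; nothing more can be done
None
```

I handed the job in with the lock at its end stop and the gripper holding the jaw about 35.3 mm open, within 1 mm of where I measured the green mark (35.6 mm); the gripper hid the pointer, so I judged this from the jaw's travel, and no verdict came back.

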